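Lock the drain coupling and hold the self-closing tank valve open at its band

TASK

Get the grey-water tank ready to empty into the slab drain: swing the orange lock collar clockwise (seen from above) by its upright ear until the ear stands at the green line, and only then draw the red T-bar of the self-closing slide valve straight up until the red band on its rod is half-way out of the brass gland (the drain takes no more: do not draw it so far that more than about 5 mm of bare rod shows below the band). The valve springs shut when let go, so finish while still holding the bar there, steady; leave everything else on the ledge where it stands.

Things in the scene. Friction and masses are not known exactly. Their poses are not given: they have to be found in the camera images.
- lock_collar (a joint): Orange captive lock collar (ring 100 mm across, 19 to 49 mm above the slab) on the vertical axis of the drain coupling. Rad: 0 = open (ear at the white line), grows clockwise seen from above; 1.0 = locked (ear at the green line), 0.9 or more counts; hard stop 1.08. Starts between 0 and 0.35 and stays where it is left (0.2 N m of friction).
- collar_axis (a point): Fixed point on the collar's vertical turning axis, 66 mm above the slab. This frame's +y points along the drain pipe to the valve and tank, +z up. The pipe's elbow rises from the collar and bends to +y; grey pipe 48 mm thick, its top 116 mm above the slab.
- lever_ear (a point): Grip point of the collar's upright ear, 78 mm from the axis, 66 mm above the slab; x radially outwards, z up, turns with the collar. Orange tab 10 mm thick (the way it turns), 42 mm long radially (56 to 98 mm from the axis), top 86 mm above the slab; its 20 mm wide foot ends 35 mm above the slab. The steel floor flange below (radius 115 mm) is 10 mm thick.
- lock_mark (a point): Where lever_ear stands when the collar is at 1.0 (fixed point over the green line, 78 mm from the axis, 66 mm above the slab).
- blade_slide (a joint): Travel of the valve's blade rod, straight up, in m: 0 = shut (as it starts), 0.040 = red band half-way out of the gland, upper stop 0.065. A spring pulls it shut: 6 to 7 N to start it, 13 N at 0.040, weight included.
- pull_bar (a point): Centre of the red T-bar on the valve rod: round horizontal bar 16 mm thick, 100 mm long along this frame's x (across the pipe), 21 mm thick in its last 10 mm at each end; the 10 mm rod hangs from its middle. Shut, its centre is 243 mm above the slab, 36 mm above the gland's top, 200 mm along +y from collar_axis. It moves straight up only and cannot turn.
- red_band (a point): Middle of the red band on the valve rod, 14 mm tall, 76 mm below the bar's centre; hidden in the valve while it is shut. Right when it is level with gland_top, within 7 mm.
- gland_top (a point): Fixed point, top centre of the brass gland (26 mm across) through which the rod slides, 207 mm above the slab. Below it the black valve bonnet, 86 mm along x and 30 mm along y, has its top at 195 mm. The blue tank's wall begins 94 mm further along +y; the tank is 245 mm high, 273 mm with its cap.
- tumbler_mid (a point): Bystander: clear plastic tumbler, 74 mm across, 110 mm high; point half-way up.
- soap_rest_mid (a point): Bystander: white ceramic soap rest with a green bar of soap on it, 86 x 120 mm, 39 mm high; point half-way up.
- spray_bottle_mid (a point): Bystander: squat amber spray bottle with a white press-button nozzle, 88 mm across, 129 mm high; point half-way up.
- scrub_brush_mid (a point): Bystander: wooden scrubbing brush, 60 x 170 mm (long along its y), 42 mm high; point half-way up.

How it is judged:
By the outcome, as a careful person would: the job done as asked, in the order asked, and still so for the second after the job is handed in, while the arm keeps its last pose, push and grip.
It also fails if it takes over 51 s, if anything falls off the work surface, if the arm or the gripper's body presses on something with over 40 N, if the wrist force passes 120 N, or if a joint passes its speed limit or range.

ROBOT

A 6-joint arm with a two-finger parallel gripper is mounted at the origin on the work surface. World frame = base frame: x ahead of the robot, y to its left, z up, the work surface at z = 0. Lengths are in mm, angles in rad, forces in N, time in s.
With the tool pointing down it reaches from about 350 to 875 mm from the base axis. Payload 4.2 kg.
Tool frame: the origin (TCP) lies midway between the tips of the shut fingers; the grasp point (between the pads) lies 19 mm behind it; y points along the fingers, x is the direction in which the jaws open and shut, and the axes are right-handed (so a half turn about y gives the same grasp; the last joint's range is limited). The gripper opens to 85 mm and grips with 20 to 120 N. Pads are 22 mm wide; open, the fingers measure 114 mm over their backs; the gripper's body (76 mm by 85 mm) begins 54 mm behind the grasp point. The pads swing forward as they close: fully open they stand 13 mm farther back than shut.
Start: joints at [-0.907, 0.385, 0.008, 0, -1.194, -0.259], TCP at [246.16, -574.46, 231.312] pointing down, gripper open.
Joint ranges: [-3.14, 3.14], [-1.21, 2.06], [-1.07, 1.41], [-3.16, 2.05], [-2.99, -0.16], [-3.1, 3.1]. Speed limits (rad/s): [2.79, 2.79, 3.14, 3.14, 3.14, 3.14].

INTERFACE

Orientations are given as a unit quaternion [x, y, z, w].
In Python, from bench import read_state, get_image, job_done gives the robot as it stands.
- The arm moves only by the tool play_rows, never from a script. Its argument "series" is a list of rows, each a list of 7 numbers: the shift along the tool's x, y, z in m, then the turn, a rotation vector about the tool's x, y, z in rad, then the finger opening in m, from 0 to 0.0854. In form: [[x, y, z, wx, wy, wz, claw], ...]. A call has 1 to 10 rows; each row shifts and turns the pose as measured when the row begins, along the tool's axes as they then stand; what a row does not reach is not made up. A row lasts 1/10 s, in which the tool goes at most 50 mm and 8.59 degrees, less where a joint would pass 70% of its speed; a pose out of reach is approached as far as the arm can. A call with a gripper value outside its range is refused whole. The fingers move at their own pace and stop on an object; the grip force is fixed at half the most. Time passes only in rows, so rows that do not move let the fingers close. It gives the time, the measured TCP pose, the force and the opening at its end, in the units of the state.
- read_state(): the state, without advancing time (a new reading comes with each control period).
- get_image(name): name is "scene" or "top"; returns a dict with "color" (480x640x3 uint8, red, green, blue), "intrinsics" (3x3 intrinsics, pixels), "origin" and "orientation" of the camera in the world. Camera axes: x right, y down, z forward; pixel columns grow to the right and rows downward; lengths in mm; the calibration is good to about 2 mm. A picture is of the moment at which its call begins. There is no depth.
- job_done(): hands the job in, once; it reports no verdict.
The state is a dict: "clock": time; "joints": joint angles; "joint_vel": joint speeds; "joint_efforts": joint torques, N m; "position": TCP position; "ee_rot": TCP orientation; "contact_force": force on the tool from outside, world axes, zero at the start; "wrist_torque": the same for the moment, N m; "gripper_width": finger opening in mm.
Only numpy, scipy, OpenCV 4.12 (cv2) and the standard library are available. Lean on these libraries where they do the work, as an engineer would, in place of code of your own. Each camera call takes 0.05 s, during which the arm holds its last target. There are 200 camera calls.

## Working session

There is one attempt and no reset: what is moved stays moved. The work goes in short steps, Python scripts to look and compute and a tool call to move; the robot and the scene stay as the last step left them, time stands still between calls to the robot, and variables do not carry over. Pictures are saved under pics/ and viewed, about 8 in all and at most 12, crops included, and the job is handed in when it is done.

Besides the shell and the picture viewer there is one more tool, called after ">>>" as name([rows], argument=value, ...), one row to a line, values as JSON. play_rows: Moves the arm, as the interface text tells. Its arguments: {"type":"object","properties":{"series":{"type":"array","items":{"type":"array","items":{"type":"number"}}}},"required":["series"]}

```bash
mkdir -p pics; ls; python3 - <<'E'
from bench import *
import cv2,numpy as np
print(read_state())
for n in("scene","top"):
    i=get_image(n); cv2.imwrite(f"pics/{n}0.png",i["color"][:,:,::-1]); print(n,i["intrinsics"],i["origin"],i["orientation"])
E
```

```text
pics
{'clock': 0.0, 'joints': array([-9.07361224e-01,  3.85565194e-01,  6.61073606e-03, -5.30902085e-04,
       -1.19401899e+00, -2.58618756e-01]), 'joint_vel': array([-0.0014829 ,  0.00069755, -0.00052121,  0.00121539,  0.0001575 ,
        0.00118489]), 'joint_efforts': array([ 4.38600164e-04, -3.92282939e+01,  1.88393980e+01,  4.18600380e+00,
       -4.64276935e-03, -1.46699165e-05]), 'position': array([ 245.95248375, -573.91841068,  230.20574744]), 'ee_rot': array([ 0.38866177,  0.59067931, -0.58985793, -0.39000975]), 'contact_force': array([-0.22843171, -0.30053414, -0.62791377]), 'wrist_torque': array([ 0.01191052,  0.00291092, -0.0152136 ]), 'gripper_width': 85.56798312585822}
scene [[554.82449616   0.         323.63963697]
 [  0.         554.82449616 236.84227885]
 [  0.           0.           1.        ]] [1393.10165392  289.95580028 1040.76162181] [ 0.51018536  0.76715982 -0.32910661 -0.20703998]
top [[516.88713362   0.         319.64658544]
 [  0.         516.88713362 239.60338627]
 [  0.           0.           1.        ]] [ 422.37583349  -98.92955382 1194.23096519] [-0.69315894  0.71479045 -0.0575753   0.07273501]
```

View pics/scene0.png

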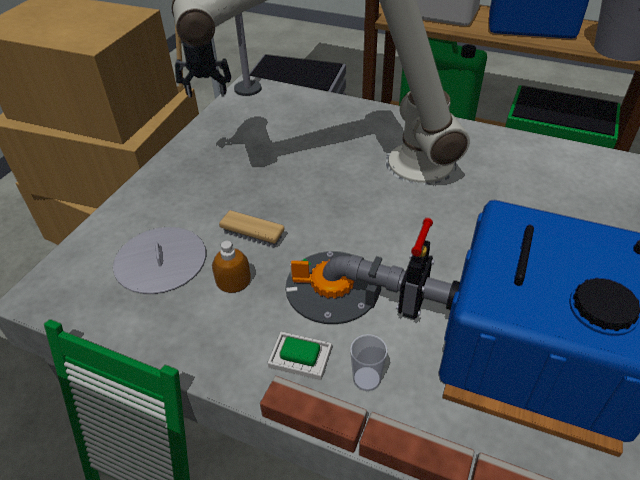

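View pics/top0.png

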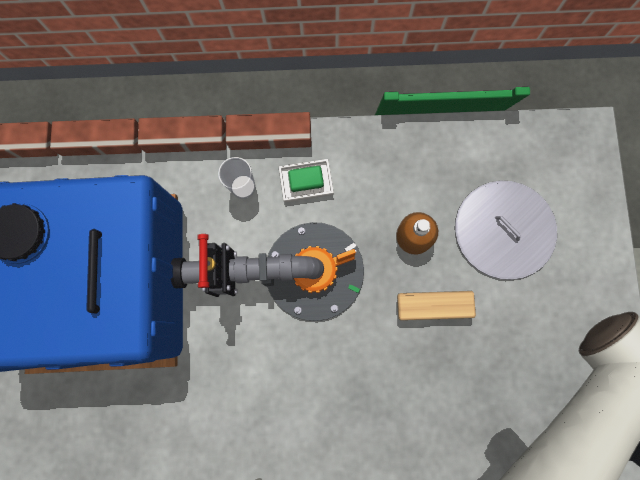

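The scene view shows the ear at about (299,269), and the T-bar at (423,237). In the top view the ear is at about (347,256), the white line at (350,248), the green line at (354,289) and the red bar at (204,261).

```bash
cat > h.py <<'E'
from bench import *
import cv2,numpy as np
from scipy.spatial.transform import Rotation as R
def ray(i,uv):
    d=np.linalg.inv(i["intrinsics"])@np.array([uv[0],uv[1],1.]); return np.array(i["origin"]),R.from_quat(i["orientation"]).apply(d)
def onz(i,uv,z):
    o,d=ray(i,uv); return o+d*(z-o[2])/d[2]
def tri(a,ua,b,ub):
    o1,d1=ray(a,ua);o2,d2=ray(b,ub)
    s=np.linalg.lstsq(np.c_[d1,-d2],o2-o1,rcond=None)[0]; p,q=o1+s[0]*d1,o2+s[1]*d2
    return (p+q)/2,np.linalg.norm(p-q)
def proj(i,p):
    c=i["intrinsics"]@R.from_quat(i["orientation"]).inv().apply(np.array(p)-i["origin"]); return c[:2]/c[2]
def mask(i,lo,hi,box):
    h=cv2.cvtColor(i["color"],cv2.COLOR_RGB2HSV); m=cv2.inRange(h,lo,hi); k=np.zeros_like(m); x0,y0,x1,y1=box; k[y0:y1,x0:x1]=1; return m*k
def blobs(m,a=8):
    n,l,s,c=cv2.connectedComponentsWithStats(m); return [(c[j].round(1).tolist(),s[j].tolist()) for j in range(1,n) if s[j][4]>=a]
E
python3 - <<'E'
from h import *
np.set_printoptions(precision=1,suppress=True)
s=read_state(); print(R.from_quat(s["ee_rot"]).as_matrix())
t=get_image("top");sc=get_image("scene")
for n,i,b in(("top",t,(185,220,225,300)),("scene",sc,(400,205,445,300))):
    m=mask(i,(0,150,90),(6,255,255),b)
    print(n,"red",blobs(m)); r=cv2.minAreaRect(cv2.findNonZero(m)); print(cv2.boxPoints(r).tolist())
print("green",[(b,onz(t,b[0],10)) for b in blobs(mask(t,(45,100,60),(85,255,255),(335,270,370,300)))])
print("white",[(b,onz(t,b[0],10)) for b in blobs(mask(t,(0,0,190),(180,40,255),(340,238,362,262)))])
print("orange",blobs(mask(t,(8,150,80),(22,255,255),(280,230,370,300))))
# flange
g=mask(t,(0,0,40),(180,60,100),(262,218,370,326))
c=max(cv2.findContours(g,0,1)[0],key=cv2.contourArea); h=cv2.convexHull(c); e=cv2.fitEllipse(h); print("flange",e,onz(t,e[0],10))
for n,i,bx in(("t",t,(260,200,370,330)),("s",sc,(270,200,450,330))):
    x0,y0,x1,y1=bx; cr=i["color"][y0:y1,x0:x1,::-1]; cv2.imwrite(f"pics/{n}c.png",cv2.resize(cr,None,fx=4.4,fy=4.4,interpolation=2))
a=cv2.imread("pics/tc.png");b=cv2.imread("pics/sc.png");
E
```

```text
[[-0.4 -0.  -0.9]
 [ 0.9  0.  -0.4]
 [ 0.  -1.   0. ]]
top red [([202.8, 261.0], [198, 234, 11, 54, 429])]
[[198.0, 234.0], [208.0, 234.0], [208.0, 287.0], [198.0, 287.0]]
scene red [([422.0, 235.5], [412, 218, 21, 38, 269])]
[[410.27587890625, 252.3103485107422], [424.689697265625, 216.27586364746094], [433.4827880859375, 219.79310607910156], [419.0689697265625, 255.8275909423828]]
green [(([353.7, 288.1], [348, 285, 12, 8, 50]), array([ 528.5, -151.3,   10. ]))]
white [(([350.1, 246.7], [345, 243, 11, 8, 41]), array([ 624.8, -146.8,   10. ]))]
orange [([322.7, 268.1], [294, 246, 62, 47, 1190])]
flange ((311.578369140625, 274.91094970703125), (91.1183090209961, 101.65045166015625), 114.8188247680664) [561.8 -55.7  10. ]
```

View pics/tc.png

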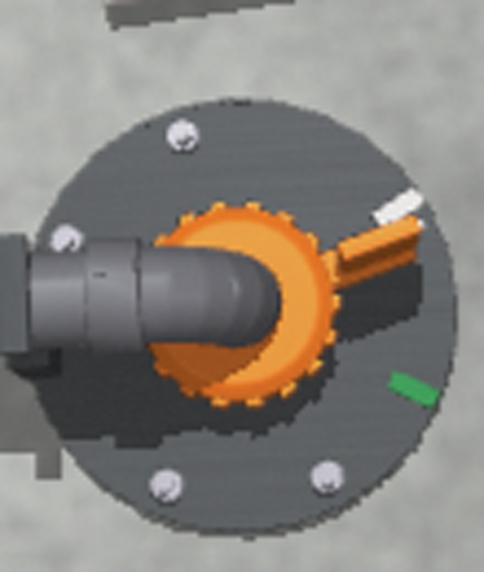

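View pics/sc.png

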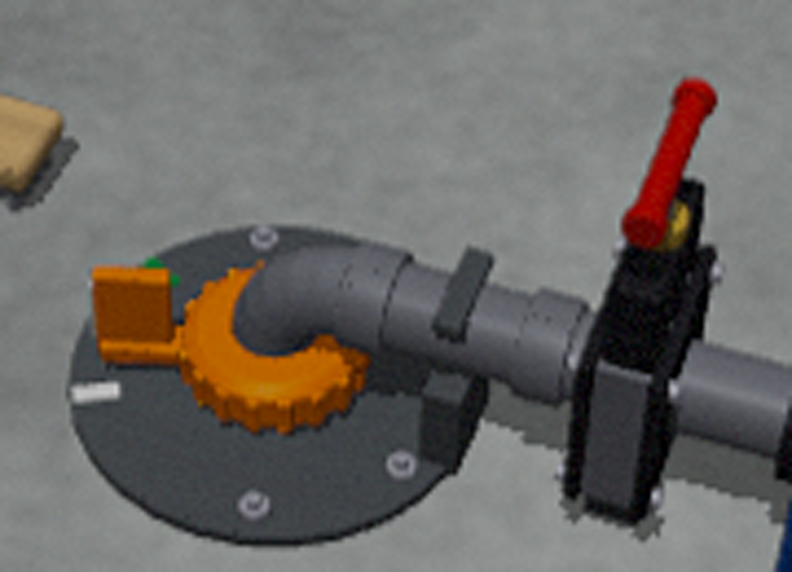

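```bash
python3 - <<'E'
from h import *
np.set_printoptions(precision=2,suppress=True)
t=get_image("top");sc=get_image("scene")
ax=onz(t,(315.9,272.3),10); print("axis flange",ax)
m=cv2.convexHull(np.array([[35,300]])) 
bt=(203.5,261)
print("bar top243",onz(t,bt,243),"onz 247",onz(t,bt,247),"tri",tri(t,bt,sc,(422,236.3)))
e=[onz(t,np.array([234.5 if k else 0,0])+0,243) for k in()] 
for v in(234,288): print("bar end",onz(t,(203.5,v),243))
# scene flange ellipse centre: extents in crop
print("scene flange",onz(sc,(270+277/4.4,200+385/4.4),10))
for n,c in(("in",(340,252)),("out",(420,224))): print("eartop",n,onz(t,(260+c[0]/4.4,200+c[1]/4.4),86))
for n,c in(("l",(92,272)),("r",(172,272))): print("eartop sc",n,onz(sc,(270+c[0]/4.4,200+c[1]/4.4),86))
g=onz(t,(353.7,288.1),10);w=onz(t,(350.1,246.7),10)
for n,p in(("g",g),("w",w)): print(n,np.linalg.norm((p-ax)[:2]),np.arctan2(*(p-ax)[1::-1]))
# orange ring outline in top: top of ring z=49
print("ring ctr", onz(t,(260+ 240/4.4,200+305/4.4),49))
E
```

```text
axis flange [567.52 -65.79  10.  ]
bar top243 [566.78 137.12 243.  ] onz 247 [566.18 136.13 247.  ] tri (array([566.69, 139.02, 240.75]), np.float64(2.7692958077574543))
bar end [618.25 137.78 243.  ]
bar end [516.3  136.47 243.  ]
scene flange [581.48 -53.39  10.  ]
eartop in [ 589.46 -115.1    86.  ]
eartop out [ 602.14 -154.98   86.  ]
eartop sc l [ 605.59 -150.32   86.  ]
eartop sc r [ 589.34 -110.54   86.  ]
g 93.97286959001828 -1.999244053754555
w 99.20910621049875 -0.955779298662241
ring ctr [569.52 -64.04  49.  ]
```

>>> play_rows([
  [0,0,0,0,-0.14,0,0.0854],
  [0,0,0,0,-0.14,0,0.0854],
  [0,0,0,0,-0.14,0,0.0854],
  [0,0,0,0,-0.14,0,0.0854],
  [0,0,0,0,-0.14,0,0.0854],
  [0,0,0,0,-0.14,0,0.0854],
  [0,0,0,0,-0.14,0,0.0854],
  [0,0,0,0,-0.14,0,0.0854],
  [0,0,0,0,-0.14,0,0.0854],
  [0,0,0,0,-0.14,0,0.0854],
])

```text
clock: 1.3
position: [245.8, -573.5, 229.6]
ee_rot: [-0.103, 0.701, -0.698, 0.102]
contact_force: [-0.2, 0.6, 0.2]
gripper_width: 85.4
```

```bash
cat > go.py <<'E'
from h import *
import sys
# usage: go.py x y z yaw  -> total shift in tool axes (m) and turn needed (tool pointing down)
np.set_printoptions(precision=4,suppress=True)
s=read_state(); M=R.from_quat(s["ee_rot"])
x,y,z,w=map(float,sys.argv[1:5])
X=np.array([np.cos(w),np.sin(w),0]);Y=np.array([0,0,-1.]);T=R.from_matrix(np.c_[X,Y,np.cross(X,Y)])
print("t",s["clock"],"pos",s["position"].round(1),"yaw",np.arctan2(*M.apply([1,0,0])[1::-1]).round(3),"F",s["contact_force"].round(1),"w",round(s["gripper_width"],1),"j",s["joints"].round(2))
print("shift",M.inv().apply(np.array([x,y,z])-s["position"])/1000,"turn",(M.inv()*T).as_rotvec())
E
python3 go.py 597 -135 180 3.5
```

```text
t 1.3 pos [ 245.8 -573.5  229.6] yaw -2.851 F [-0.2  0.6  0.2] w 85.4 j [-0.91  0.39  0.01 -0.   -1.19  1.2 ]
shift [-0.4622  0.0506 -0.3192] turn [ 0.0035 -0.0675  0.0001]
```

>>> play_rows([
  [-0.0385,0,-0.0266,0,0,0,0.0854],
  [-0.0385,0,-0.0266,0,0,0,0.0854],
  [-0.0385,0,-0.0266,0,0,0,0.0854],
  [-0.0385,0,-0.0266,0,0,0,0.0854],
  [-0.0385,0,-0.0266,0,0,0,0.0854],
  [-0.0385,0,-0.0266,0,0,0,0.0854],
  [-0.0385,0,-0.0266,0,0,0,0.0854],
  [-0.0385,0,-0.0266,0,0,0,0.0854],
  [-0.0385,0,-0.0266,0,0,0,0.0854],
  [-0.0385,0,-0.0266,0,0,0,0.0854],
])

```text
clock: 2.3
position: [545.4, -199.4, 230.0]
ee_rot: [-0.1, 0.701, -0.699, 0.1]
contact_force: [1.3, -0.4, -0.2]
gripper_width: 85.3
```

```bash
python3 go.py 597 -135 130 3.5
```

```text
t 2.3 pos [ 545.4 -199.4  230. ] yaw -2.859 F [ 1.3 -0.4 -0.2] w 85.3 j [-0.07  0.31 -0.1  -0.   -1.16  0.36]
shift [-0.0675  0.1001 -0.0472] turn [ 0.0022 -0.0755 -0.0008]
```

>>> play_rows([
  [-0.034,0,-0.024,0,0,0,0.0854],
  [-0.0335,0,-0.023,0,0,0,0.0854],
  [0,0.03,0,0,-0.075,0,0.0854],
  [0,0.03,0,0,0,0,0.0854],
  [0,0.03,0,0,0,0,0.0854],
  [0,0,0,0,0,0,0.0854],
])

```text
clock: 2.9
position: [604.4, -125.0, 138.2]
ee_rot: [-0.129, 0.695, -0.694, 0.133]
contact_force: [-1.0, 0.5, -0.5]
gripper_width: 85.4
```

```bash
python3 go.py 597 -135 50 3.5; python3 - <<'E'
from h import *
t=get_image("top");s=get_image("scene")
a=cv2.resize(t["color"][190:330,270:430,::-1],None,fx=2.5*2,fy=2.5*2)[:, :800];b=cv2.resize(s["color"][180:330,240:440,::-1],None,fx=4,fy=4)
cv2.imwrite("pics/near_s.png",b);cv2.imwrite("pics/near_t.png",cv2.resize(a,(640,560)))
E
```

```text
t 2.9 pos [ 604.4 -125.   138.2] yaw -2.77 F [-1.   0.5 -0.5] w 85.4 j [ 0.06  0.45 -0.14 -0.   -0.98  0.32]
shift [0.0111 0.0882 0.0066] turn [ 0.0005  0.0132 -0.0059]
```

View pics/near_s.png

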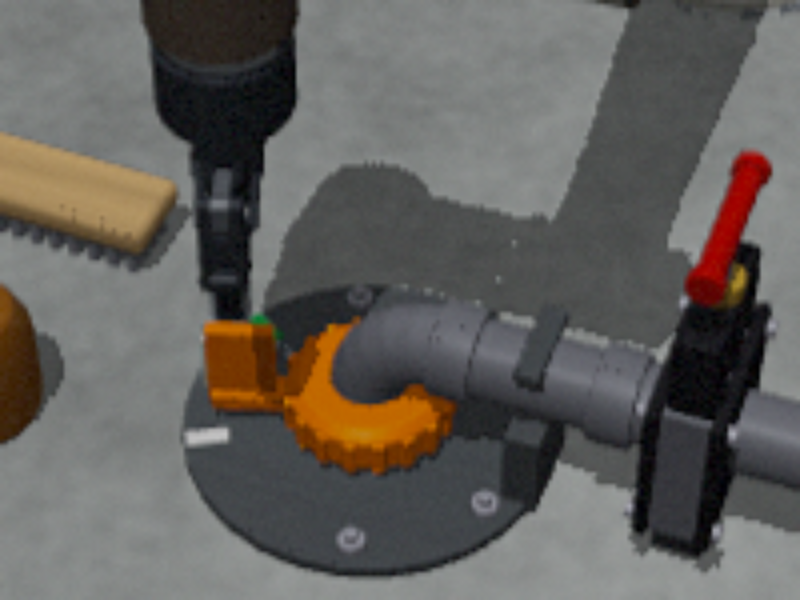

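```bash
python3 - <<'E'
from h import *
s=get_image("scene");st=read_state();p=st["position"];M=R.from_quat(st["ee_rot"])
print(p)
for n,o in(("tcp",(0,0,0)),("+x",(43,-13,0)),("-x",(-43,-13,0)),("palm",(0,-73,0))):
    q=p+M.apply(o); u=proj(s,q); print(n,q.round(),((u-[240,180])*4).round())
print(((proj(s,(597,-133,86))-[240,180])*4).round())
E
```

```text
[ 608.38818319 -125.8561085   144.41684234]
tcp [ 608. -126.  144.] [234. 272.]
+x [ 568. -142.  157.] [238. 204.]
-x [ 648. -110.  158.] [228. 310.]
palm [ 607. -126.  217.] [228. 177.]
[236. 326.]
```

View pics/near_t.png

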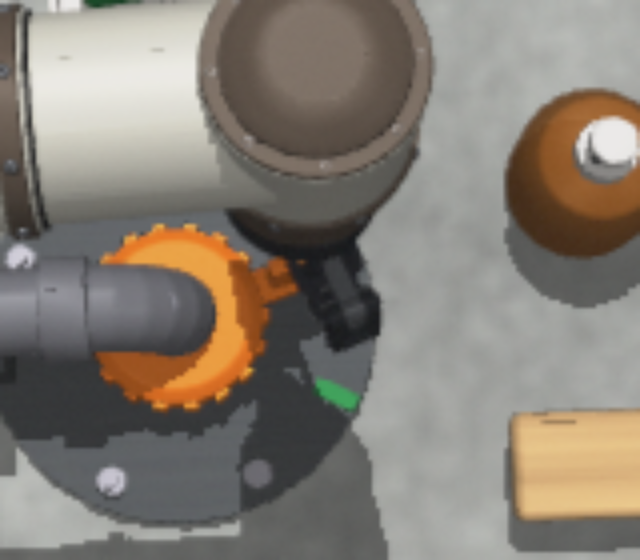

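>>> play_rows([
  [0.014,0,0.005,0,0,0,0.0854],
  [0,0,0,0,0,0,0.0854],
  [0,0,0,0,0,0,0.0854],
])

```text
clock: 3.35
position: [598.5, -137.3, 149.6]
ee_rot: [0.122, -0.693, 0.696, -0.14]
contact_force: [-0.1, 0.5, -0.3]
gripper_width: 85.1
```

```bash
python3 go.py 597 -135 50 3.52
```

```text
t 3.35 pos [ 598.5 -137.3  149.6] yaw -2.77 F [-0.1  0.5 -0.3] w 85.1 j [ 0.04  0.42 -0.15  0.   -0.97  0.33]
shift [ 0.003   0.0996 -0.0036] turn [-0.0094 -0.0065 -0.0247]
```

>>> play_rows([
  [0,0.03,0,-0.009,-0.006,-0.024,0.0854],
  [0,0.03,0,0,0,0,0.0854],
  [0,0.025,0,0,0,0,0.0854],
  [0,0.01,0,0,0,0,0.0854],
  [0,0,0,0,0,0,0.0854],
])

```text
clock: 3.85
position: [603.7, -138.9, 59.1]
ee_rot: [0.128, -0.693, 0.696, -0.137]
contact_force: [0.0, -0.1, 0.1]
gripper_width: 85.5
```

```bash
python3 go.py 597 -135 50 3.52
```

```text
t 3.85 pos [ 603.7 -138.9   59.1] yaw -2.764 F [ 0.  -0.1  0.1] w 85.5 j [ 0.04  0.53 -0.22  0.   -0.8   0.34]
shift [ 0.0049  0.009  -0.0061] turn [-0.0062 -0.0012 -0.013 ]
```

>>> play_rows([
  [0.005,0.009,-0.006,-0.006,0,-0.012,0.0854],
  [0,0,0,0,0,0,0.0],
  [0,0,0,0,0,0,0.0],
  [0,0,0,0,0,0,0.0],
  [0,0,0,0,0,0,0.0],
  [0,0,0,0,0,0,0.0],
  [0,0,0,0,0,0,0.0],
  [0,0,0,0,0,0,0.0],
])

```text
clock: 4.65
position: [600.8, -134.6, 54.8]
ee_rot: [0.128, -0.694, 0.695, -0.136]
contact_force: [1.1, 0.3, -0.6]
gripper_width: 9.1
```

```bash
python3 go.py 597 -135 50 3.52
```

```text
t 4.65 pos [ 600.8 -134.6   54.8] yaw -2.766 F [ 1.1  0.3 -0.6] w 9.1 j [ 0.04  0.54 -0.23  0.   -0.79  0.33]
shift [ 0.0037  0.0048 -0.001 ] turn [-0.0041 -0.0024 -0.0109]
```

>>> play_rows([
  [0.0066,0,-0.0003,0,0.085,0,0],
  [0.0066,0,-0.0003,0,0.085,0,0],
  [0.0066,0,-0.0003,0,0.085,0,0],
  [0.0066,0,-0.0003,0,0.085,0,0],
  [0.0066,0,-0.0003,0,0.085,0,0],
  [0,0,0,0,0,0,0],
])

```text
clock: 5.25
position: [566.9, -139.6, 54.8]
ee_rot: [-0.022, -0.706, 0.708, 0.017]
contact_force: [1.9, 1.4, -1.3]
gripper_width: 8.8
```

```bash
cat > ear.py <<'E'
from h import *
s=read_state();p=s["position"]-[568,-64,0];a=np.arctan2(p[1],p[0])
print("ear ang",a.round(3),"r",np.hypot(p[0],p[1]).round(1),"q~",(-0.99-a).round(3),"torque",s["wrist_torque"].round(2))
E
python3 ear.py; python3 go.py 536.3 -135.2 52 2.68
```

```text
ear ang -1.586 r 75.6 q~ 0.596 torque [ 0.08  0.05 -0.26]
t 5.25 pos [ 566.9 -139.6   54.8] yaw 3.087 F [ 1.9  1.4 -1.3] w 8.8 j [ 0.04  0.49 -0.32  0.   -0.75 -0.1 ]
shift [ 0.0308  0.0026 -0.0027] turn [-0.0006  0.4066 -0.0073]
```

>>> play_rows([
  [0.0064,0,-0.0002,0,0.08,0,0],
  [0.0064,0,-0.0002,0,0.08,0,0],
  [0.0064,0,-0.0002,0,0.08,0,0],
  [0.0064,0,-0.0002,0,0.08,0,0],
  [0.0064,0,-0.0002,0,0.08,0,0],
  [0,0,0,0,0,0,0],
])

```text
clock: 5.85
position: [536.6, -131.4, 54.8]
ee_rot: [-0.16, -0.688, 0.69, 0.156]
contact_force: [-0.0, 0.4, -0.2]
gripper_width: 9.3
```

```bash
python3 ear.py; python3 go.py 536.3 -135.2 52 2.68
python3 - <<'E'
from h import *
t=get_image("top");s=get_image("scene")
a=cv2.resize(t["color"][220:320,290:370,::-1],None,fx=5,fy=5);b=cv2.resize(s["color"][230:330,270:350,::-1],None,fx=5,fy=5)
cv2.imwrite("pics/ear2.png",np.hstack([a,b]))
E
```

```text
ear ang -2.007 r 74.4 q~ 1.017 torque [ 0.16  0.19 -0.21]
t 5.85 pos [ 536.6 -131.4   54.8] yaw 2.692 F [-0.   0.4 -0.2] w 9.3 j [ 0.06  0.45 -0.4   0.01 -0.72 -0.51]
shift [-0.0014  0.0028  0.0035] turn [-0.0018  0.0117 -0.0064]
```

View pics/ear2.png

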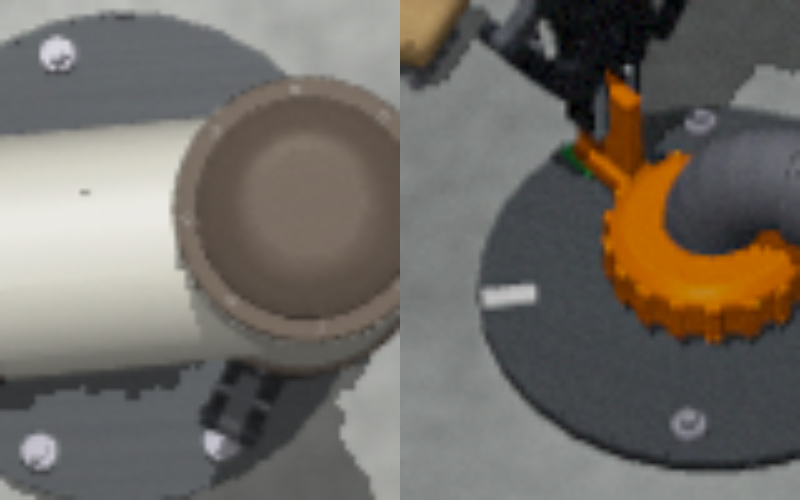

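>>> play_rows([
  [0,0,0,0,0,0,0.04],
  [0,0,0,0,0,0,0.05],
  [0,0,0,0,0,0,0.06],
  [0,-0.03,0,0,0,0,0.06],
  [0,-0.05,0,0,0,0,0.0854],
  [0,-0.05,0,0,0,0,0.0854],
  [0,-0.05,0,0,0,0,0.0854],
  [0,-0.05,0,0,0,0,0.0854],
  [0,-0.03,0,0,0,0,0.0854],
  [0,0,0,0,0,0,0.0854],
])

```text
clock: 6.95
position: [536.6, -132.8, 322.3]
ee_rot: [-0.157, -0.688, 0.692, 0.153]
contact_force: [0.2, -0.2, 0.2]
gripper_width: 85.2
```

```bash
python3 go.py 567 138 300 1.571
```

```text
t 6.95 pos [ 536.6 -132.8  322.3] yaw 2.699 F [ 0.2 -0.2  0.2] w 85.2 j [ 0.05  0.21 -0.02  0.01 -1.34 -0.5 ]
shift [ 0.0885  0.0205 -0.2579] turn [-0.0011  1.1284 -0.0081]
```

>>> play_rows([
  [0,0,0,0,0.141,0,0.0854],
  [0,0,0,0,0.141,0,0.0854],
  [0,0,0,0,0.141,0,0.0854],
  [0,0,0,0,0.141,0,0.0854],
  [0,0,0,0,0.141,0,0.0854],
  [0,0,0,0,0.141,0,0.0854],
  [0,0,0,0,0.141,0,0.0854],
  [0,0,0,0,0.141,0,0.0854],
  [0,0,0,0,0,0,0.0854],
])

```text
clock: 7.85
position: [534.4, -133.4, 316.9]
ee_rot: [0.511, 0.487, -0.491, -0.51]
contact_force: [0.2, -0.2, 0.7]
gripper_width: 85.6
```

```bash
python3 go.py 567 138 300 1.571
```

```text
t 7.85 pos [ 534.4 -133.4  316.9] yaw 1.528 F [ 0.2 -0.2  0.7] w 85.6 j [ 0.05  0.21 -0.03  0.   -1.34 -1.67]
shift [ 0.2726  0.0156 -0.021 ] turn [-0.0028 -0.0428 -0.0048]
```

>>> play_rows([
  [0.045,0,-0.004,0,-0.043,0,0.0854],
  [0.045,0,-0.005,0,0,0,0.0854],
  [0.045,0,-0.005,0,0,0,0.0854],
  [0.045,0,-0.005,0,0,0,0.0854],
  [0.045,0,-0.005,0,0,0,0.0854],
  [0.042,0,-0.005,0,0,0,0.0854],
  [0,0,0,0,0,0,0.0854],
])

```text
clock: 8.55
position: [563.2, 141.0, 310.2]
ee_rot: [-0.494, -0.502, 0.509, 0.495]
contact_force: [-0.3, 0.3, -0.7]
gripper_width: 85.8
```

```bash
python3 go.py 567 138 290 1.571
python3 - <<'E'
from h import *
t=get_image("top");s=get_image("scene")
a=cv2.resize(t["color"][200:330,260:370,::-1],None,fx=4,fy=4);b=cv2.resize(s["color"][200:330,360:450,::-1],None,fx=4,fy=4)
cv2.imwrite("pics/ear3.png",np.hstack([a,b]))
E
```

```text
t 8.55 pos [563.2 141.  310.2] yaw 1.593 F [-0.3  0.3 -0.7] w 85.8 j [ 0.52  0.27  0.04  0.   -1.35 -2.07]
shift [-0.003   0.0202 -0.0039] turn [-0.0092  0.0215 -0.0062]
```

View pics/ear3.png

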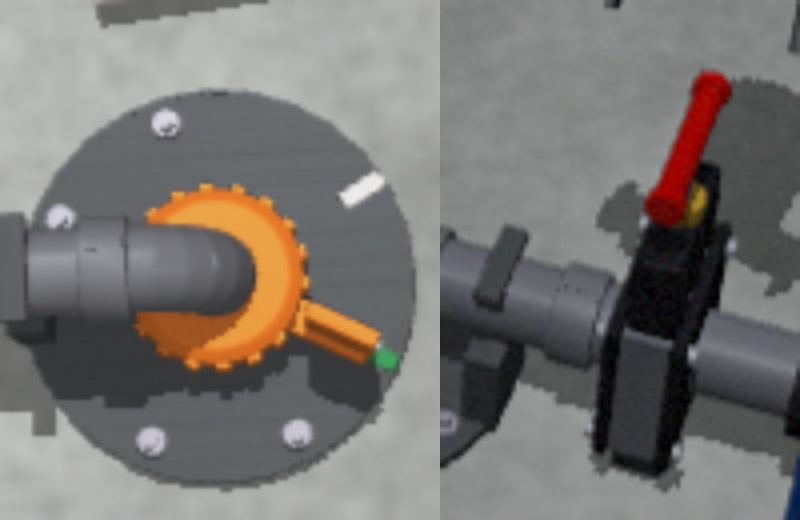

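The ear covers the inner end of the green line: its top edge runs from (303,310) to (378,340) in the crop. The fingers are still clear of the bar. I'll check the angle.

```bash
python3 - <<'E'
from h import *
t=get_image("top"); f=lambda c,z:onz(t,(260+c[0]/4,200+c[1]/4),z)[:2]
a,b=f((305,308),86),f((380,338),86); d=b-a; m=(a+b)/2-[568,-64]
print(a,b,"dir",np.arctan2(d[1],d[0]),"mid ang",np.arctan2(m[1],m[0]),np.hypot(*m))
E
python3 go.py 567 138 300 1.571
```

```text
[ 546.66753602 -111.41230822] [ 529.28965399 -151.00569231] dir -1.9843885680709983 mid ang -1.990891973282026 73.60933686994369
t 8.7 pos [562.8 136.7 311.1] yaw 1.586 F [ 0.2  0.3 -0.7] w 85.7 j [ 0.52  0.27  0.04  0.   -1.35 -2.07]
shift [ 0.0013  0.0111 -0.0043] turn [-0.0089  0.0153 -0.007 ]
```

>>> play_rows([
  [0.001,0.02,-0.004,-0.008,0.015,-0.007,0.0854],
  [0,0.025,0,0,0,0,0.0854],
  [0,0.02,0,0,0,0,0.0854],
  [0,0.01,0,0,0,0,0.0854],
  [0,0,0,0,0,0,0.0854],
  [0,0,0,0,0,0,0.0854],
])

```text
clock: 9.3
position: [567.7, 129.9, 236.5]
ee_rot: [0.502, 0.501, -0.498, -0.5]
contact_force: [0.5, 0.7, 1.5]
gripper_width: 85.3
```

```bash
python3 go.py 567 138 225 1.571
```

```text
t 9.3 pos [567.7 129.9 236.5] yaw 1.568 F [0.5 0.7 1.5] w 85.3 j [ 0.5   0.31 -0.1   0.   -1.16 -2.08]
shift [0.0081 0.0115 0.0008] turn [ 0.0041 -0.0031  0.0009]
```

>>> play_rows([
  [0.008,0.011,0,0,0,0,0.0854],
  [0,0,0,0,0,0,0.0854],
  [0,0,0,0,0,0,0.0854],
])

```text
clock: 9.6
position: [569.1, 138.4, 227.2]
ee_rot: [0.502, 0.502, -0.496, -0.499]
contact_force: [0.4, -0.8, -0.5]
gripper_width: 85.5
```

```bash
python3 go.py 567 138 225 1.571
```

```text
t 9.6 pos [569.1 138.4 227.2] yaw 1.568 F [ 0.4 -0.8 -0.5] w 85.5 j [ 0.52  0.32 -0.11  0.   -1.14 -2.09]
shift [-0.0005  0.0022  0.0021] turn [ 0.0087 -0.0032  0.0028]
```

>>> play_rows([
  [0,0.002,0.001,0,0,0,0.05],
  [0,0,0,0,0,0,0.0],
  [0,0,0,0,0,0,0.0],
  [0,0,0,0,0,0,0.0],
  [0,0,0,0,0,0,0.0],
  [0,0,0,0,0,0,0.0],
  [0,0,0,0,0,0,0.0],
  [0,0,0,0,0,0,0.0],
])

```text
clock: 10.4
position: [568.4, 140.7, 226.3]
ee_rot: [0.501, 0.505, -0.496, -0.499]
contact_force: [-0.1, 0.5, -0.2]
gripper_width: 14.0
```

```bash
python3 go.py 567 138 225 1.571
```

```text
t 10.4 pos [568.4 140.7 226.3] yaw 1.571 F [-0.1  0.5 -0.2] w 14.0 j [ 0.52  0.32 -0.11  0.   -1.13 -2.09]
shift [-0.0027  0.0013  0.0015] turn [0.0114 0.0004 0.0062]
```

>>> play_rows([
  [0,-0.006,0,0,0,0,0.0],
  [0,-0.006,0,0,0,0,0.0],
  [0,-0.006,0,0,0,0,0.0],
  [0,-0.006,0,0,0,0,0.0],
  [0,-0.003,0,0,0,0,0.0],
])

```text
clock: 10.9
position: [568.3, 140.7, 249.0]
ee_rot: [0.5, 0.503, -0.497, -0.5]
contact_force: [5.1, -0.6, -10.4]
gripper_width: 14.2
```

```bash
python3 go.py 568.4 140.7 266 1.571
```

```text
t 10.9 pos [568.3 140.7 249. ] yaw 1.571 F [  5.1  -0.6 -10.4] w 14.2 j [ 0.52  0.3  -0.07 -0.   -1.19 -2.09]
shift [ 0.0001 -0.017  -0.0002] turn [ 0.0068 -0.0004  0.0061]
```

>>> play_rows([
  [0,-0.006,0,0,0,0,0.0],
  [0,-0.006,0,0,0,0,0.0],
  [0,-0.003,0,0,0,0,0.0],
  [0,0,0,0,0,0,0.0],
  [0,0,0,0,0,0,0.0],
])

```text
clock: 11.4
position: [568.2, 140.7, 260.9]
ee_rot: [0.5, 0.502, -0.497, -0.501]
contact_force: [5.2, 0.1, -10.6]
gripper_width: 13.7
```

```bash
python3 go.py 568.4 140.7 266 1.571
python3 - <<'E'
from h import *
t=get_image("top");s=get_image("scene")
x0,y0=370,170
cv2.imwrite("pics/band1.png",cv2.resize(s["color"][y0:y0+100,x0:x0+100,::-1],None,fx=6,fy=6,interpolation=2))
for n,z in(("gland",207),("bandtop",214),("5mm bare",202)): print(n,((proj(s,(567,139,z))-[x0,y0])*6).round())
E
python3 go.py 568.4 140.7 266 1.571
```

```text
t 11.4 pos [568.2 140.7 260.9] yaw 1.57 F [  5.2   0.1 -10.6] w 13.7 j [ 0.52  0.3  -0.05 -0.   -1.22 -2.09]
shift [-0.     -0.0051 -0.0002] turn [ 0.0037 -0.0013  0.0063]
gland [298. 468.]
bandtop [300. 454.]
5mm bare [296. 478.]
t 11.5 pos [568.2 140.7 260.8] yaw 1.57 F [  6.1  -0.2 -11.5] w 13.9 j [ 0.52  0.3  -0.05 -0.   -1.22 -2.09]
shift [ 0.     -0.0052 -0.0002] turn [ 0.0036 -0.0013  0.0062]
```

View pics/band1.png

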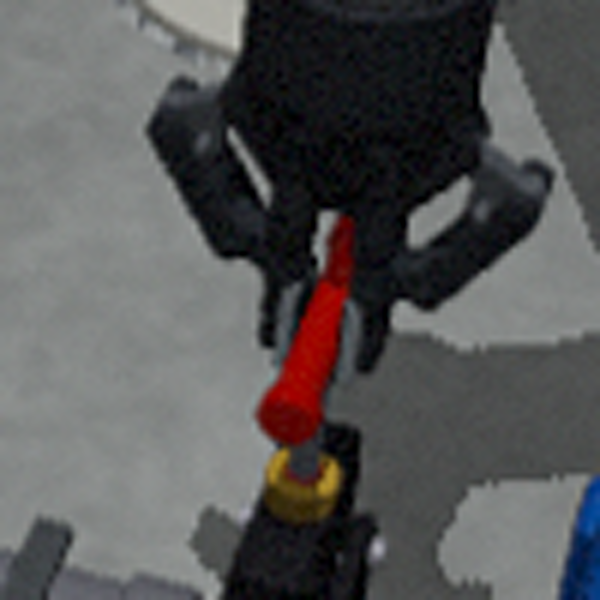

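Just a sliver of red shows at the gland, at (305,475), so travel is about 34–35 mm. That agrees with the TCP rise, so the bar hasn't slipped. I'll raise it about 5.5 mm more.

>>> play_rows([
  [0,-0.003,0,0,0,0,0.0],
  [0,-0.003,0,0,0,0,0.0],
  [0,0,0,0,0,0,0.0],
  [0,0,0,0,0,0,0.0],
])

```text
clock: 11.9
position: [568.2, 140.8, 262.9]
ee_rot: [-0.499, -0.501, 0.498, 0.502]
contact_force: [5.3, 0.6, -12.2]
gripper_width: 13.8
```

```bash
python3 go.py 568.4 140.7 266 1.571
python3 - <<'E'
from h import *
t=get_image("top");s=get_image("scene")
x0,y0=390,220
cv2.imwrite("pics/band2.png",cv2.resize(s["color"][y0:y0+50,x0:x0+50,::-1],None,fx=12,fy=12,interpolation=2))
E
python3 go.py 568.4 140.7 266 1.571
```

```text
t 11.9 pos [568.2 140.8 262.9] yaw 1.569 F [  5.3   0.6 -12.2] w 13.8 j [ 0.52  0.3  -0.04 -0.01 -1.23 -2.09]
shift [-0.     -0.0031 -0.0002] turn [ 0.0003 -0.0017  0.0061]
t 12.0 pos [568.2 140.8 262.8] yaw 1.569 F [  5.4   0.3 -11.3] w 14.0 j [ 0.52  0.3  -0.04 -0.01 -1.23 -2.09]
shift [-0.     -0.0032 -0.0002] turn [ 0.0001 -0.0017  0.006 ]
```

View pics/band2.png

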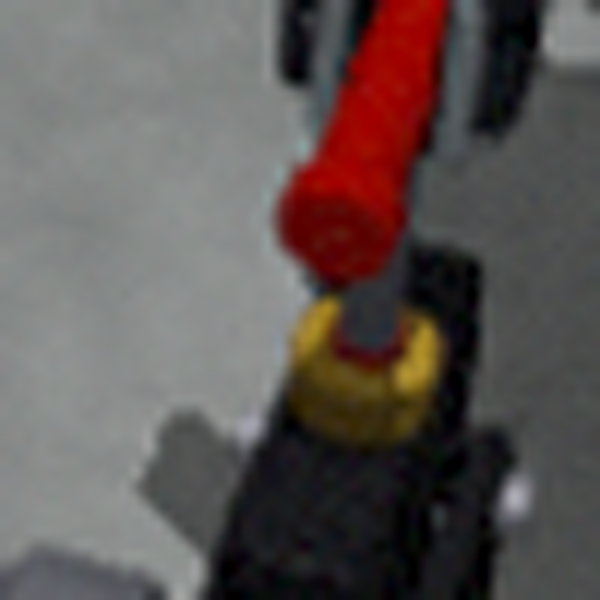

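>>> play_rows([
  [0,-0.004,-0.0005,0,0,0,0.0],
  [0,-0.003,0,0,0,0,0.0],
  [0,-0.001,0,0,0,0,0.0],
  [0,-0.001,0,0,0,0,0.0],
])

```text
clock: 12.4
position: [568.1, 140.7, 267.2]
ee_rot: [-0.498, -0.5, 0.499, 0.503]
contact_force: [5.8, -0.2, -12.8]
gripper_width: 13.9
```

```bash
python3 go.py 568.4 140.7 266 1.571
```

```text
t 12.4 pos [568.1 140.7 267.2] yaw 1.569 F [  5.8  -0.2 -12.8] w 13.9 j [ 0.52  0.3  -0.03 -0.01 -1.25 -2.09]
shift [-0.      0.0012 -0.0003] turn [-0.0051 -0.0025  0.0058]
```

>>> play_rows([
  [0,-0.0005,0,0,0,0,0.0],
  [0,-0.0005,0,0,0,0,0.0],
])

```text
clock: 12.6
position: [568.1, 140.7, 266.4]
ee_rot: [-0.497, -0.499, 0.5, 0.504]
contact_force: [5.2, -0.1, -10.9]
gripper_width: 13.8
```

```bash
python3 - <<'E'
from h import *
for k in range(10): t=get_image("top");s=get_image("scene")
x0,y0=390,220
b=cv2.resize(s["color"][y0:y0+50,x0:x0+50,::-1],None,fx=10,fy=10,interpolation=2)
a=cv2.resize(s["color"][230:330,270:330,::-1],(300,500)); cv2.imwrite("pics/band3.png",np.hstack([b,a]))
E
python3 go.py 568.4 140.7 266 1.571
```

```text
t 13.6 pos [568.1 140.7 266.3] yaw 1.568 F [  4.8   0.2 -12.5] w 13.8 j [ 0.51  0.3  -0.03 -0.01 -1.25 -2.09]
shift [-0.      0.0003 -0.0003] turn [-0.0067 -0.0026  0.0058]
```

View pics/band3.png

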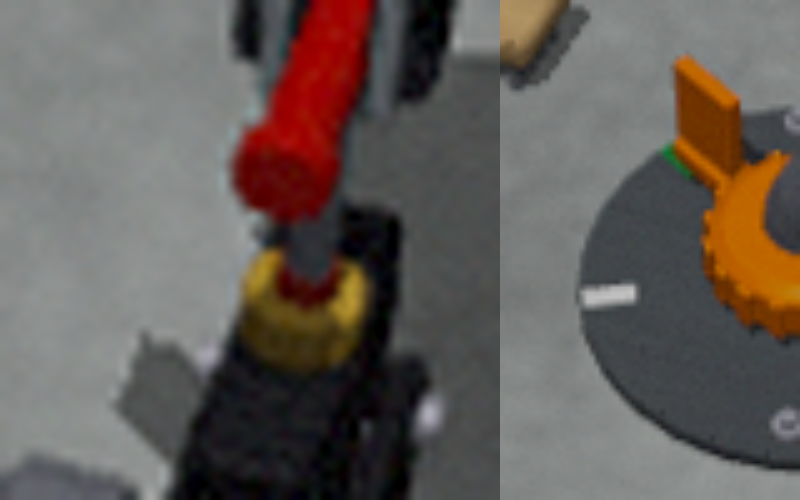

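About 3 px (roughly 7 mm) of red shows above the gland at (308,285), with no bare rod below it. The ear is at the green line, and the pose held for 1 s.

```bash
python3 -c "
from bench import *
print(job_done())"
```

```text
the job is handed in; nothing more can be done
None
```

I turned the lock collar to the green line first. Then I gripped the red T-bar, drew it straight up, and handed the job in while still holding it, at about 13.6 s on the robot's clock.

- **Collar:** after I let go of the ear, the top camera put it at about 1.0 rad, right at the green line. The last scene picture still shows it there.
- **Valve:** the gripper rose 40.0 mm from its grasp of the shut bar. The last picture shows roughly 7 mm of the red band above the gland and no bare rod below it.
- **Hold:** over a 1 s hold the height changed by 0.1 mm. The downward pull read about 11–12.5 N, against the 13 N given for 0.040. The gripper showed no sign of slipping.
- **Disagreements:**
  - There was a steady sideways force of about 5 N on the gripped bar.
  - The fingers read 1–2 mm narrower than the ear and bar they held.
  - The ear's distance from the axis came out about 4 mm short, which I put down to my estimate of the axis position.
- **Not checked:** I took no separate final picture of the tumbler, soap rest, spray bottle or brush. The arm's path stayed clear of them.

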